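# Shut the ink filter and start its cover bolt

### The arm

A 6-joint arm with a two-finger parallel gripper is mounted at the origin on the work surface; the furniture and walls round the work are solid. World frame = base frame: x ahead of the robot, y to its left, z up, the work surface at z = 0. Lengths are in mm, angles in rad, forces in N, time in s.
With the tool pointing down it reaches from about 325 to 900 mm from the base axis. Payload 3.5 kg.
Tool frame: the origin (TCP) lies on the centre line of the jaws, within the pads' length; the fingertips stand 17 mm ahead of it and the grasp point (between the pads) lies 2 mm behind it; z points along the fingers, y is the line along which they close (so a half turn about z gives the same grasp; the last joint's range is limited). The gripper opens to 85 mm and grips with 20 to 120 N. Pads are 22 mm wide; open, the fingers measure 114 mm over their backs; the gripper's body (76 mm by 85 mm) begins 54 mm behind the grasp point. The pads swing forward as they close: fully open they stand 13 mm farther back than shut.
Start: joints at [-1.281, 0.276, -0.026, 1.268, 0, 1.467], TCP at [239.223, -577.403, 248.313] pointing down, gripper open.
Joint ranges: [-3.12, 3.12], [-0.85, 1.88], [-1.08, 1.24], [-1.95, 2.15], [-1.57, 1.53], [-3.14, 3.14]. Speed limits (rad/s): [2.57, 2.57, 3.14, 3.14, 3.14, 3.14].

### API

Orientations are given as a unit quaternion [w, x, y, z].
In Python, from rig import sensors, vision, bot gives the robot as it stands.
- The arm moves only by the shell command python3 -m handwheel FILE [OPENING] [FORCE], which reads ROWS from the file FILE. ROWS is one flat JSON list of numbers that holds 1 to 12 rows one after another, with no inner brackets; each row has 6 numbers: dx, dy, dz in shares of the most that a row can go, 1 being 62.5 mm, then a rotation vector rx, ry, rz in rad; each row shifts and turns the commanded pose from where the row before left it, along the tool's axes as they then stand; what a row does not reach is not made up. A row lasts 1/8 s, in which the tool goes at most 62.5 mm and 0.188 rad, less where a joint would pass 70% of its speed; a pose out of reach is approached as far as the arm can. OPENING is the finger opening in mm, set as the command begins (- or left out keeps the last). The fingers move at their own pace and stop on an object; FORCE is the grip in N (left out, the last holds). Time passes only in rows, so rows that do not move let the fingers close. It prints the time, the measured TCP pose, the force, the opening and the grip force at its end. Input that does not fit is refused with a message, and nothing moves.
- sensors.state(): the state, without advancing time (a new reading comes with each control period).
- vision.capture(name): name is "scene" or "top"; returns a dict with "image" (480x640x3 uint8, red, green, blue), "depth" (480x640 float32, mm along the optical axis (not along the pixel's ray), 0 where there is no reading), "fx", "fy", "cx", "cy" (pixels), "R" (3x3) and "t" (3): a world point X has camera coordinates R X + t. Camera axes: x right, y down, z forward; pixel columns grow to the right and rows downward; lengths in mm; the calibration is good to about 2 mm. A picture is of the moment at which its call begins.
- bot.close_job(): hands the job in; it is judged then, once.
The state is a dict: "clock": time; "joints": joint angles; "qvel": joint speeds; "effort": joint torques, N m; "eef_pos": TCP position; "orientation": TCP orientation; "ft_force": force on the tool from outside, world axes, zero at the start; "wrist_torque": the same for the moment, N m; "width": finger opening in mm; "grip_force": force on a finger pad.
Only numpy, scipy, OpenCV 4.12 (cv2) and the standard library are available. Lean on these libraries where they do the work, as an engineer would, in place of code of your own. Each camera call takes 0.05 s, during which the arm holds its last target. There are 200 camera calls.

### The job

Shut the ink filter: press its hinged cover down at the front until the roller catch snaps over it and keeps it shut by itself. Then take the knob of the cover bolt, push the bolt lightly down onto its threaded post and turn it backward (anticlockwise seen from above) until you feel it drop into the thread; stop there and turn it forward (clockwise) about one full turn. Finish with the knob still held in the gripper, the bolt started but not run home, and do not knock the dish under the outlet or the bottles behind.

Things in the scene. Friction and masses are not known exactly. Their poses are not given: they have to be found in the camera images.
- filter: round cast-aluminium ink filter, fixed; bowl 144 mm across, rim 90 mm above the table; origin on the table under its middle, z up. -x is its front, where the catch bracket stands (77 to 111 mm ahead of the middle, 108 mm high); +x hinge side, +y outlet spout, -y inlet barb. In its middle a brass post with the internal thread, its top 81 mm above the table
- cover (a joint): hinge of the round cover (142 mm across): 0 shut, positive open (rad); a spring lifts it, starts 0.4 to 0.65. Axis along the filter's y, 78 mm behind the middle, 95 mm above the table; top of the shut cover 100 mm above the table. Pressing takes about 1 N at the press spot, about 8 N over the catch in the last 10 mm; short of that it springs open again
- press_spot (a point): point on top of the cover near its front edge, where to press; 52 mm ahead of the middle when shut, 130 mm from the hinge axis; its z axis is the cover's outward normal
- knob (a point): middle of the bolt's black lobed knob, 40 mm diameter, 26 mm high, above a brass gland (30 mm across, top 109 mm above the table when shut) in the cover's middle. Cover shut: upright over the filter's middle, 123 mm + lift above the table. Its z axis is the bolt's axis, its x axis points along the white mark on the knob's top
- bolt (a joint): turn of the bolt (rad), positive forward (clockwise from above), counted over whole turns. Starts at 0.7 to 2.3. The thread starts at 0: turned backward the bolt climbs under 2 mm on the first ridge, and at about 0 (0.3 to -0.2, as it is pushed) a light push drops it 5 mm. Right-hand thread, single start, pitch 5 mm, 0.8 mm play; it turns easily
- lift (a joint): how far the bolt is slid up from fully home (m, 0 to 0.022). A seal ring holds it where it is left (2 N drag): it needs a light push, by itself it only creeps. Starts at 0.0185 to 0.021, clear of the thread; pushed down it lands on the first ridge at 0.015 to 0.0165; after the drop it stands at about 0.012, then sinks 5 mm a turn forward
- catch_dish: small clear glass dish with green ink under the filter's outlet, 78 mm across and 38 mm high, loose; origin under its middle, z up
- dropper: amber dropper bottle 30 mm across, 98 mm high, behind the filter, loose; origin under its middle, z up
- spice_jar: small jar with a white lid, 44 mm across, 59 mm high, behind the filter to the right, loose; origin under its middle, z up

How it is judged:
By the outcome, as a careful person would: the job done as asked, in the order asked, and still so for the second after the job is handed in, while the arm keeps its last pose, push and grip.
It also fails if it takes over 72 s, if anything falls off the work surface, if the arm or the gripper's body presses on something with over 40 N, if the wrist force passes 120 N, or if a joint passes its speed limit or range.

## Working session

There is one attempt and no reset: what is moved stays moved. The work goes in short steps, Python scripts to look and compute and a shell command to move; the robot and the scene stay as the last step left them, time stands still between calls to the robot, and variables do not carry over. Pictures are saved under pics/ and viewed, at most 10 in all, crops included, and the job is handed in when it is done.

```bash
mkdir -p pics; ls; cat > h.py <<'E'
import numpy as np,cv2
from rig import sensors,vision,bot
def cap(n,f):
    c=vision.capture(n); cv2.imwrite('pics/'+f,c['image'][:,:,::-1]); np.savez('pics/'+f[:-4]+'.npz',**{k:c[k] for k in c}); return c
def world(c):
    d=c['depth'].astype(float); v,u=np.mgrid[0:480,0:640]
    P=np.stack([(u-c['cx'])/c['fx']*d,(v-c['cy'])/c['fy']*d,d],-1)
    return (P-np.array(c['t']))@np.array(c['R'])
E
python3 - <<'E'
from h import *
for n in('scene','top'):
    c=cap(n,n+'0.png'); R=np.array(c['R']); print(n,c['fx'],-R.T@np.array(c['t']),R[2])
print(sensors.state())
E
```

```text
pics
scene 441.38415254637164 [ 300.75613524 -439.50653958  669.11748446] [ 0.34299983  0.66583619 -0.66258078]
top 451.51313796138027 [518.75500934  98.02238226 952.23007003] [ 0.09865928  0.02953396 -0.99468291]
{'clock': 0.1, 'joints': array([-1.28137597e+00,  2.77083054e-01, -2.77417001e-02,  1.26800566e+00,
        4.80642392e-06,  1.46741746e+00]), 'qvel': array([ 0.00093522, -0.00093599,  0.00301988,  0.00166988,  0.00058854,
        0.0002925 ]), 'effort': array([-2.01885641e-04, -4.46708429e+01,  2.96128714e+01,  8.49167729e-03,
       -1.12142238e-04,  1.31440650e-06]), 'eef_pos': array([ 239.04654398, -576.7520461 ,  247.25622741]), 'orientation': array([-1.01287179e-03,  9.80775004e-01,  1.95139329e-01, -9.20771366e-05]), 'ft_force': array([-0.07853538,  0.09672337,  0.30796634]), 'wrist_torque': array([ 0.02448458,  0.00666472, -0.02372956]), 'grip_force': 0.0, 'width': 85.57887652503493}
```

View pics/scene0.png

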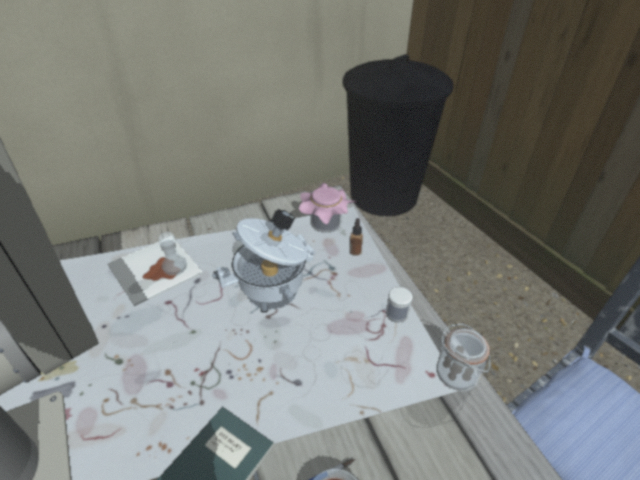

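View pics/top0.png

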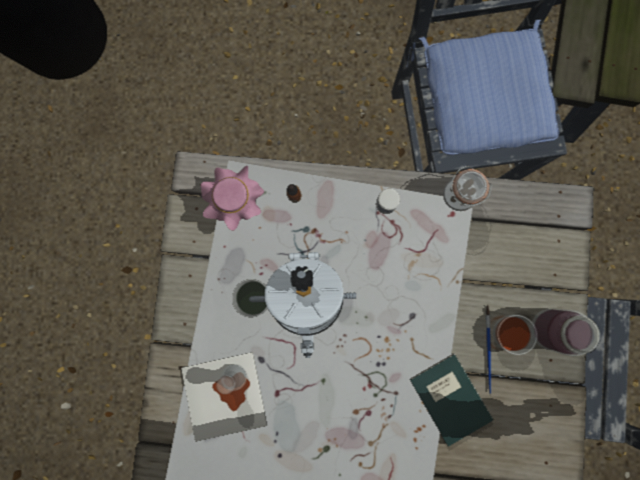

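The top view shows the filter at about (304,293), catch at (307,346), hinge at (304,257), dish at (250,297), barb at (350,296), dropper at (293,193) and spice jar at (388,200). The filter front faces the robot, with the knob tilted back at (302,278).

```bash
python3 - <<'E'
from h import *
c=np.load('pics/top0.npz'); W=world(c)
for n,(u,v) in dict(catch=(307,346),catch2=(307,350),barb=(350,296),knob=(302,272),cov=(285,310),covfront=(304,326),dish=(240,300),hinge=(304,256),drop=(293,193),jar=(388,200)).items(): print(n,W[v,u].round())
s=np.load('pics/scene0.npz'); Ws=world(s)
for n,(u,v) in dict(knob=(283,218),bowl=(270,290),covfront=(245,225)).items(): print(n,Ws[v,u].round())
im=c['image'][230:370,220:370][:,:,::-1]; a=cv2.resize(im,None,fx=4,fy=4,interpolation=2)
cv2.imwrite('pics/crop0.png',a)
im=s['image'][190:330,200:330][:,:,::-1]; cv2.imwrite('pics/crop1.png',cv2.resize(im,None,fx=4,fy=4,interpolation=2))
E
```

```text
catch [410. 152. 105.]
catch2 [403. 152. 109.]
barb [499.  70.  82.]
knob [543. 154. 185.]
cov [479. 186. 160.]
covfront [452. 152. 175.]
dish [494. 295.  17.]
hinge [576. 156. 101.]
drop [704. 178.  73.]
jar [688. -12.  56.]
knob [531. 142. 190.]
bowl [477.  95.  76.]
covfront [473. 187. 164.]
```

View pics/crop0.png

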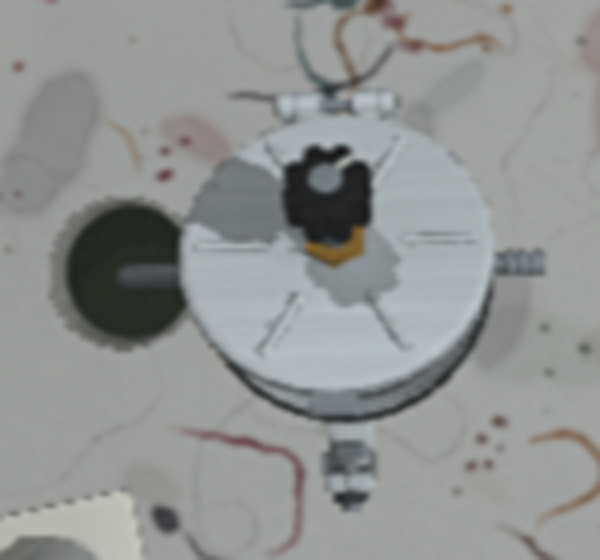

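```bash
cat >> h.py <<'E'
def ray(c,u,v,z):
    R=np.array(c['R']);o=-R.T@np.array(c['t']); d=R.T@np.array([(u-c['cx'])/c['fx'],(v-c['cy'])/c['fy'],1.]); return o+d*(z-o[2])/d[2]
E
python3 - <<'E'
from h import *
c=np.load('pics/top0.npz'); W=world(c)
h1=ray(c,220+283/4,230+103/4,98);h2=ray(c,220+394/4,230+102/4,98); h=(h1+h2)/2
k=ray(c,220+350/4,230+472/4,105); b=ray(c,220+545/4,230+263/4,80); sp=ray(c,220+120/4,230+273/4,60)
print(h1,h2,h,k,b,sp); x=h-k; print(np.hypot(*x[:2]),np.arctan2(x[1],x[0])); y=h1-h2; print(np.arctan2(y[1],y[0])-np.pi/2); 
y=sp-b;print(np.arctan2(y[1],y[0])-np.pi/2)
a=np.arctan2(x[1],x[0]); print('centre',h[:2]-78*np.array([np.cos(a),np.sin(a)]))
# cover plane fit and knob
m=np.zeros((480,640),bool); m[262:335,260:350]=1; P=W[m]; I=c['image'][m].astype(int)
q=P[(I.min(1)>120)&(P[:,2]>98)&(P[:,2]<200)]
for _ in range(5):
    A=np.c_[q[:,:2],np.ones(len(q))]; f=np.linalg.lstsq(A,q[:,2],rcond=None)[0]; r=q[:,2]-A@f; q=q[abs(r)<3*max(2,np.median(abs(r)))] 
print(len(q),f,np.arctan(np.hypot(f[0],f[1])),np.arctan2(-f[1],-f[0]))
top=W[265:282,290:314].reshape(-1,3); t=top[top[:,2]>188]; print('knobtop',t.mean(0),t[:,2].max(),len(t))
E
```

```text
[577.50205228 181.04722006  98.        ] [576.91863114 128.2859909   98.        ] [577.21034171 154.66660548  98.        ] [405.88292945 151.32892206 105.        ] [499.49970989  57.95800769  80.        ] [497.77852579 266.24996032  60.        ]
171.35992040203985 0.01947885180157178
-0.011057311735832132
0.008263136925680259
centre [499.22513884 153.14735112]
3252 [-5.72651485e-01 -7.44116159e-03  4.34666823e+02] 0.520103922063243 0.012993492568823397
knobtop [533.41381606 154.80128605 201.67868033] 952.2300700311112 140
```

View pics/crop1.png

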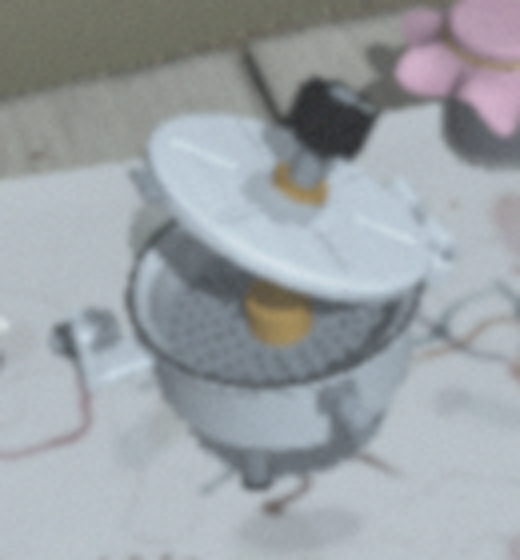

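The second view agrees: cover tilted about 0.52 rad about the hinge at x≈577, filter centre ≈(499,153), yaw ≈0.01. First I turn the tool to yaw π, so its axes line up with the world, and close the gripper.

Careful with the scale: shifts go in shares of 62.5 mm. That gives: -20 mm is -0.32.

```bash
echo '[0, 0, -0.32, 0, 0, -0.18, 0, 0, 0, 0, 0, -0.18, 0, 0, 0, 0, 0, -0.18, 0, 0, 0, 0, 0, -0.18, 0, 0, 0, 0, 0, -0.18, 0, 0, 0, 0, 0, -0.18, 0, 0, 0, 0, 0, -0.18, 0, 0, 0, 0, 0, -0.18]' > m.json && python3 -m handwheel m.json 0 30; echo '[0, 0, 0, 0, 0, -0.18, 0, 0, 0, 0, 0, -0.18, 0, 0, 0, 0, 0, -0.18, 0, 0, 0, 0, 0, -0.18, 0, 0, 0, 0, 0, -0.18, 0, 0, 0, 0, 0, -0.18, 0, 0, 0, 0, 0, -0.18, 0, 0, 0, 0, 0, -0.05]' > m.json && python3 -m handwheel m.json
```

```text
clock: 1.1
eef_pos: [239.1, -577.0, 267.6]
orientation: [-0.001, 0.606, 0.795, 0.0]
ft_force: [0.1, -0.3, 0.9]
width: 0.2
grip_force: 0.0
clock: 2.1
eef_pos: [239.1, -577.0, 267.6]
orientation: [-0.0, -0.002, 1.0, 0.001]
ft_force: [-0.9, 0.3, -0.1]
width: -0.1
grip_force: 0.0
```

In the tool's units: 52 mm is 0.832, -16 mm is -0.256.

```bash
echo '[-0.256, 0.832, 0, 0, 0, 0, -0.256, 0.832, 0, 0, 0, 0, -0.256, 0.832, 0, 0, 0, 0, -0.256, 0.832, 0, 0, 0, 0, -0.256, 0.832, 0, 0, 0, 0, -0.256, 0.832, 0, 0, 0, 0, -0.256, 0.832, 0, 0, 0, 0, -0.256, 0.832, 0, 0, 0, 0, -0.256, 0.832, 0, 0, 0, 0, -0.256, 0.832, 0, 0, 0, 0, -0.256, 0.832, 0, 0, 0, 0, -0.256, 0.832, 0, 0, 0, 0]' > m.json && python3 -m handwheel m.json;  echo '[-0.256, 0.832, 0, 0, 0, 0, -0.256, 0.832, 0, 0, 0, 0, 0, 0, 0, 0, 0, 0, 0, 0, 0, 0, 0, 0]' > m.json && python3 -m handwheel m.json
```

```text
clock: 3.6
eef_pos: [430.5, 48.7, 268.1]
orientation: [0.0, -0.001, 1.0, -0.0]
ft_force: [1.2, -0.5, 0.5]
width: -0.2
grip_force: 0.0
clock: 4.1
eef_pos: [461.7, 150.7, 267.8]
orientation: [-0.001, -0.001, 1.0, -0.0]
ft_force: [0.5, -0.1, 0.7]
width: -0.1
grip_force: 0.0
```

In the tool's units: 8 mm is 0.128, 7 mm is 0.112.

```bash
echo '[-0.016, 0.016, 0.624, 0, 0, 0, -0.016, 0.016, 0.624, 0, 0, 0, 0.032, 0, 0.128, 0, 0, 0, 0.032, 0, 0.128, 0, 0, 0, 0.032, 0, 0.112, 0, 0, 0, 0.016, 0, 0.096, 0, 0, 0, 0.032, 0, 0.112, 0, 0, 0, 0.032, 0, 0.096, 0, 0, 0, 0.032, 0, 0.08, 0, 0, 0, 0.016, 0, 0.08, 0, 0, 0, 0.032, 0, 0.08, 0, 0, 0, 0, 0, 0, 0, 0, 0]' > m.json && python3 -m handwheel m.json; echo '[0.016, 0, 0.048, 0, 0, 0, 0, 0, 0.048, 0, 0, 0, 0, 0, 0, 0, 0, 0]' > m.json && python3 -m handwheel m.json;
```

```text
clock: 5.6
eef_pos: [447.5, 152.8, 132.7]
orientation: [-0.001, -0.001, 1.0, -0.0]
ft_force: [-0.4, 0.1, 0.6]
width: 0.1
grip_force: 0.2
clock: 5.98
eef_pos: [447.0, 152.8, 127.0]
orientation: [-0.0, -0.001, 1.0, -0.0]
ft_force: [-0.4, -0.6, 0.3]
width: 0.0
grip_force: 0.2
```

In the tool's units: 3 mm is 0.048.

```bash
echo '[0, 0, 0.048, 0, 0, 0, 0, 0, 0.048, 0, 0, 0, 0, 0, 0, 0, 0, 0]' > m.json && python3 -m handwheel m.json; echo '[0, 0, 0.032, 0, 0, 0, 0, 0, 0.032, 0, 0, 0, 0, 0, 0, 0, 0, 0]' > m.json && python3 -m handwheel m.json;echo '[0, 0, 0.016, 0, 0, 0, 0, 0, 0.016, 0, 0, 0, 0, 0, 0, 0, 0, 0]' > m.json && python3 -m handwheel m.json
```

```text
clock: 6.35
eef_pos: [447.0, 152.9, 121.5]
orientation: [-0.0, -0.001, 1.0, 0.0]
ft_force: [-2.4, 0.9, 3.1]
width: 0.0
grip_force: 1.7
clock: 6.72
eef_pos: [447.3, 152.9, 117.1]
orientation: [-0.0, -0.001, 1.0, 0.0]
ft_force: [-0.8, 0.3, 2.2]
width: -0.3
grip_force: 0.7
clock: 7.1
eef_pos: [447.4, 152.9, 115.9]
orientation: [0.0, -0.001, 1.0, 0.0]
ft_force: [-3.4, 0.3, 7.6]
width: -0.1
grip_force: 3.8
```

```bash
python3 - <<'E'
from h import *
c=cap('scene','s1.png'); cv2.imwrite('pics/s1c.png',cv2.resize(c['image'][150:330,180:350][:,:,::-1],None,fx=3,fy=3,interpolation=2))
E
```

```text
(no output)
```

View pics/s1c.png

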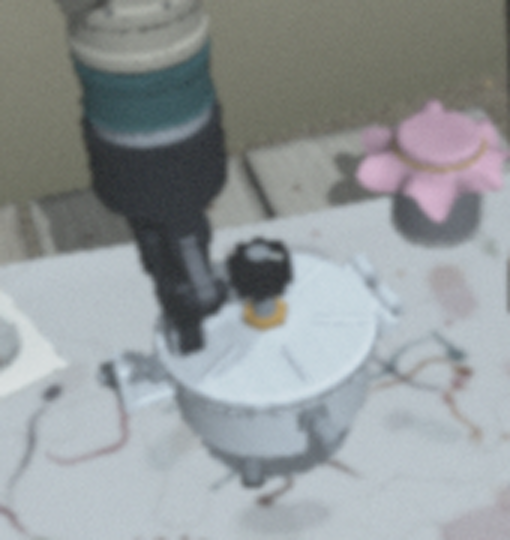

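The cover lies almost flat under the fingers, with the knob upright at about (260,265) in the crop. I press a little more, then lift to check the catch.

In the tool's units: 1 mm is 0.016.

```bash
echo '[0, 0, 0.016, 0, 0, 0, 0, 0, 0, 0, 0, 0]' > m.json && python3 -m handwheel m.json; echo '[0, 0, 0.016, 0, 0, 0, 0, 0, 0, 0, 0, 0, 0, 0, 0, 0, 0, 0]' > m.json && python3 -m handwheel m.json
```

```text
clock: 7.4
eef_pos: [447.4, 152.9, 115.3]
orientation: [0.0, -0.001, 1.0, -0.0]
ft_force: [-4.2, 0.2, 10.5]
width: 0.3
grip_force: 5.1
clock: 7.78
eef_pos: [447.4, 152.9, 114.7]
orientation: [0.0, -0.001, 1.0, -0.0]
ft_force: [-5.4, -0.4, 13.3]
width: 0.4
grip_force: 6.4
```

In the tool's units: 1.5 mm is 0.024.

```bash
echo '[0, 0, 0.024, 0, 0, 0, 0, 0, 0, 0, 0, 0, 0, 0, 0, 0, 0, 0]' > m.json && python3 -m handwheel m.json; echo '[0, 0, -0.096, 0, 0, 0, 0, 0, -0.32, 0, 0, 0, 0, 0, -0.64, 0, 0, 0, 0, 0, -0.64, 0, 0, 0, 0, 0, 0, 0, 0, 0]' > m.json && python3 -m handwheel m.json 85; echo '[0.8, 0, 0, 0, 0, 0, 0.64, 0, 0, 0, 0, 0, 0, 0, 0, 0, 0, 0, 0, 0, 0, 0, 0, 0]' > m.json && python3 -m handwheel m.json; python3 - <<'E'
from h import *
c=cap('top','t2.png'); W=world(c)
for n,(u,v) in dict(cov=(285,310),covf=(304,322),covf2=(292,320),covr=(325,310)).items(): print(n,W[v,u].round(1))
a=cv2.resize(c['image'][230:370,220:370][:,:,::-1],None,fx=4,fy=4,interpolation=2); cv2.imwrite('pics/t2c.png',a)
s=cap('scene','s2.png')
E
```

```text
clock: 8.15
eef_pos: [447.4, 152.9, 113.7]
orientation: [0.0, -0.001, 1.0, -0.0]
ft_force: [-6.8, -1.3, 17.3]
width: -0.2
grip_force: 8.4
clock: 8.78
eef_pos: [450.4, 153.4, 221.2]
orientation: [0.004, -0.001, 1.0, 0.001]
ft_force: [0.4, 0.0, -0.6]
width: 84.5
grip_force: 0.0
clock: 9.28
eef_pos: [357.7, 152.7, 217.2]
orientation: [0.0, -0.001, 1.0, -0.0]
ft_force: [-0.2, 0.4, 0.2]
width: 84.9
grip_force: 0.0
cov [475.8 192.6 101.9]
covf [453.1 157.3 101.9]
covf2 [457.3 179.5 104.4]
covr [474.6 117.8 101.1]
```

View pics/t2c.png

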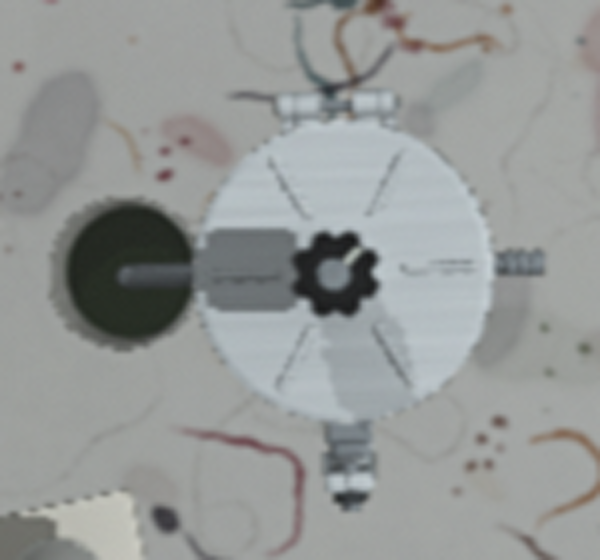

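The cover stays shut after release: cover points at z≈102, flat. The knob is at (336,273) in the crop with its mark pointing up-right, about 0.8 rad clockwise of the filter's x axis. Next I triangulate the knob top.

```bash
python3 - <<'E'
from h import *
t=np.load('pics/t2.npz'); s=np.load('pics/s2.npz')
W=world(t); m=np.zeros((480,640),bool); m[280:315,285:320]=1
d=(t['image'].max(2)<90)&m; n,l,st,ce=cv2.connectedComponentsWithStats(d.astype(np.uint8)); i=1+st[1:,4].argmax(); 
(cu,cv_),r=cv2.minEnclosingCircle(np.argwhere(l==i)[:,::-1].astype(np.float32)); print(st[i],cu,cv_,r, 'r mm',r*(952-150)/451)
z=W[m&(W[...,2]>130)&(W[...,2]<175)]; print('topdepth',len(z),np.percentile(z[:,2],[10,50,90]),z.mean(0))
Ws=world(s); ms=(Ws[...,2]>130)&(Ws[...,2]<175)&(np.hypot(Ws[...,0]-499,Ws[...,1]-153)<35); z=Ws[ms]; print('scene',len(z),z.max(0),z.min(0),np.percentile(z[:,2],[50,90,97]),z[z[:,2]>np.percentile(z[:,2],70)].mean(0))
for h in (145,150,155,160): print(h,ray(t,cu,cv_,h)[:2])
v,u=np.argwhere(ms).T; print(u.min(),u.max(),v.min(),v.max())
cv2.imwrite('pics/s2c.png',cv2.resize(s['image'][205:285,230:310][:,:,::-1],None,fx=7,fy=7,interpolation=2))
print(sensors.state()['joints'])
E
```

```text
[293 288  21  21 267] 303.0 298.0 11.180439949035645 r mm 19.881846649948088
topdepth 353 [153.10169215 155.96569994 157.99340543] [498.94835741 154.52791089 155.40731182]
scene 390 [518.78380044 172.80525538 159.65919536] [481.04488976 133.24319274 132.71358338] [154.18398352 157.62736872 158.26466313] [499.47992962 153.46399523 157.40342539]
145 [498.59682238 155.5082402 ]
150 [498.72168261 155.15217159]
155 [498.84654285 154.79610298]
160 [498.97140308 154.44003437]
255 277 228 250
[ 2.36771573e-01 -1.32428920e-01 -5.35748802e-01  1.16699459e+00
 -1.45396309e-04  2.35899763e-01]
```

View pics/s2c.png

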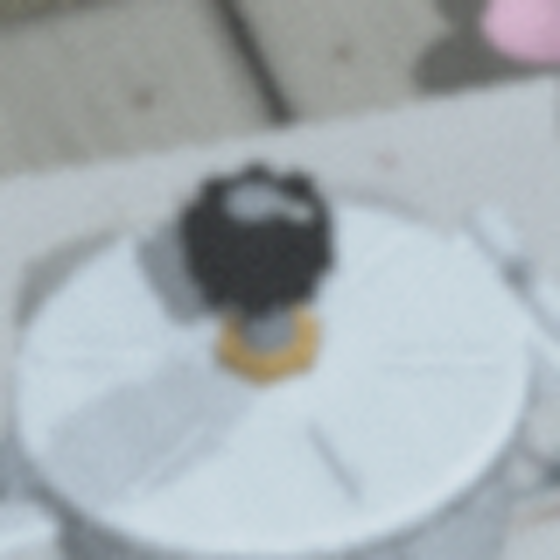

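The scene view shows the knob upright at (258,235) in the crop over the gland. Both views put it at (499,154), top about 156, which means middle ≈143 and lift ≈20 mm, as expected.

In the tool's units: -47 mm is -0.752, 0.5 mm is 0.008.

```bash
echo '[-0.752, 0.008, 0, 0, 0, 0, -0.752, 0.008, 0, 0, 0, 0, -0.752, 0, 0, 0, 0, 0, 0, 0, 0, 0, 0, -0.18, 0, 0, 0, 0, 0, -0.18, 0, 0, 0, 0, 0, -0.18, 0, 0, 0, 0, 0, -0.18, 0, 0, 0, 0, 0, -0.18, 0, 0, 0, 0, 0, -0.18, 0, 0, 0, 0, 0, -0.18]' > m.json && python3 -m handwheel m.json 85; echo '[0, 0, 0, 0, 0, -0.18, 0, 0, 0, 0, 0, -0.18, 0, 0, 0, 0, 0, -0.18, 0, 0, 0, 0, 0, -0.18, 0, 0, 0, 0, 0, -0.18, 0, 0, 0, 0, 0, -0.18, 0, 0, 0, 0, 0, -0.18, 0, 0, 0, 0, 0, 0, 0, 0, 0, 0, 0, 0]' > m.json && python3 -m handwheel m.json; python3 - <<'E'
from h import *
from scipy.spatial.transform import Rotation as Ro
s=sensors.state(); q=s['orientation']; R=Ro.from_quat([*q[1:],q[0]]).as_matrix(); print(s['joints'],s['eef_pos'],R.round(3))
print('to go',R.T@(np.array([499,154,141])-s['eef_pos']))
E
```

```text
clock: 10.62
eef_pos: [499.6, 153.8, 217.4]
orientation: [-0.0, -0.592, 0.806, -0.0]
ft_force: [-0.1, 0.2, 0.4]
width: 84.9
grip_force: 0.0
clock: 11.75
eef_pos: [498.9, 153.8, 217.5]
orientation: [0.0, 0.952, -0.307, -0.0]
ft_force: [-0.6, 0.5, -0.0]
width: 84.8
grip_force: 0.0
[ 1.75190505e-01  1.13810406e-01 -2.92457925e-01  1.16473540e+00
 -2.07921319e-05 -2.34312961e+00] [498.89193699 153.80324526 217.52481883] [[ 0.812 -0.584 -0.   ]
 [-0.584 -0.812 -0.   ]
 [-0.     0.    -1.   ]]
to go [-1.71652647e-02 -2.35313959e-01  7.65247844e+01]
```

In the tool's units: 25 mm is 0.4, 16 mm is 0.256.

```bash
echo '[0, 0, 0.4, 0, 0, 0.15, 0, 0, 0.4, 0, 0, 0, 0, 0, 0.256, 0, 0, 0, 0, 0, 0.16, 0, 0, 0, 0, 0, 0, 0, 0, 0, 0, 0, 0, 0, 0, 0]' > m.json && python3 -m handwheel m.json 85; echo '[0, 0, 0, 0, 0, 0, 0, 0, 0, 0, 0, 0, 0, 0, 0, 0, 0, 0, 0, 0, 0, 0, 0, 0, 0, 0, 0, 0, 0, 0]' > m.json && python3 -m handwheel m.json 36 30
```

```text
clock: 12.5
eef_pos: [499.1, 154.0, 142.6]
orientation: [-0.0, 0.927, -0.376, 0.001]
ft_force: [-0.2, 0.2, 0.1]
width: 84.9
grip_force: 0.0
clock: 13.12
eef_pos: [499.1, 154.5, 142.3]
orientation: [-0.001, 0.927, -0.376, 0.001]
ft_force: [2.5, 3.2, 0.1]
width: 39.0
grip_force: 32.6
```

In the tool's units: 1 mm is 0.016, -0.8 mm is -0.0128.

```bash
echo '[0, -0.0128, 0.016, 0, 0, 0, 0, 0, 0.016, 0, 0, 0, 0, 0, 0, 0, 0, 0]' > m.json && python3 -m handwheel m.json; echo '[0, 0, 0.016, 0, 0, 0, 0, 0, 0, 0, 0, 0]' > m.json && python3 -m handwheel m.json;echo '[0, 0, 0.016, 0, 0, 0, 0, 0, 0, 0, 0, 0]' > m.json && python3 -m handwheel m.json
```

```text
clock: 13.5
eef_pos: [499.1, 154.5, 139.7]
orientation: [-0.0, 0.927, -0.376, 0.0]
ft_force: [1.8, 2.3, -0.6]
width: 39.2
grip_force: 32.5
clock: 13.75
eef_pos: [499.1, 154.5, 139.0]
orientation: [-0.0, 0.927, -0.376, 0.0]
ft_force: [2.1, 2.6, 1.5]
width: 38.9
grip_force: 32.8
clock: 14.0
eef_pos: [499.2, 154.5, 138.8]
orientation: [-0.0, 0.927, -0.376, 0.0]
ft_force: [0.5, 2.5, 7.1]
width: 38.9
grip_force: 33.2
```

```bash
for i in 1; do echo '[0, 0, 0, 0, 0, -0.1, 0, 0, 0, 0, 0, -0.1, 0, 0, 0, 0, 0, -0.1, 0, 0, 0, 0, 0, 0]' > m.json && python3 -m handwheel m.json; echo '[0, 0, 0, 0, 0, -0.1, 0, 0, 0, 0, 0, 0]' > m.json && python3 -m handwheel m.json;echo '[0, 0, 0, 0, 0, -0.1, 0, 0, 0, 0, 0, 0]' > m.json && python3 -m handwheel m.json; done
```

```text
clock: 14.5
eef_pos: [499.1, 154.3, 138.9]
orientation: [0.0, 0.973, -0.233, 0.0]
ft_force: [0.7, 1.8, 7.6]
width: 39.2
grip_force: 33.2
clock: 14.75
eef_pos: [499.1, 154.2, 138.9]
orientation: [0.0, 0.983, -0.184, 0.0]
ft_force: [-1.0, 0.7, 7.6]
width: 39.3
grip_force: 33.2
clock: 15.0
eef_pos: [499.1, 154.1, 138.9]
orientation: [0.001, 0.991, -0.135, 0.0]
ft_force: [0.5, 0.9, 8.1]
width: 39.0
grip_force: 33.2
```

```bash
for i in 1; do echo '[0, 0, 0, 0, 0, -0.1, 0, 0, 0, 0, 0, 0]' > m.json && python3 -m handwheel m.json; echo '[0, 0, 0, 0, 0, -0.1, 0, 0, 0, 0, 0, 0]' > m.json && python3 -m handwheel m.json; echo '[0, 0, 0, 0, 0, -0.1, 0, 0, 0, 0, 0, 0]' > m.json && python3 -m handwheel m.json; done; python3 - <<'E'
from h import *
c=cap('scene','s3.png'); cv2.imwrite('pics/s3c.png',cv2.resize(c['image'][205:285,230:310][:,:,::-1],None,fx=7,fy=7,interpolation=2)); print(sensors.state()['joints'])
E
```

```text
clock: 15.25
eef_pos: [499.1, 154.1, 138.9]
orientation: [0.001, 0.996, -0.085, 0.0]
ft_force: [-0.7, 0.6, 8.4]
width: 39.1
grip_force: 33.2
clock: 15.5
eef_pos: [499.1, 154.0, 138.8]
orientation: [0.001, 0.999, -0.035, 0.0]
ft_force: [-0.7, 0.2, 6.1]
width: 39.1
grip_force: 33.2
clock: 15.75
eef_pos: [499.1, 154.0, 138.2]
orientation: [0.001, 1.0, 0.014, 0.0]
ft_force: [2.1, -0.0, 3.4]
width: 39.5
grip_force: 32.9
[ 1.76173260e-01  1.81649453e-01 -3.93227509e-01  9.95542593e-01
 -1.49703524e-03 -2.99318371e+00]
```

View pics/s3c.png

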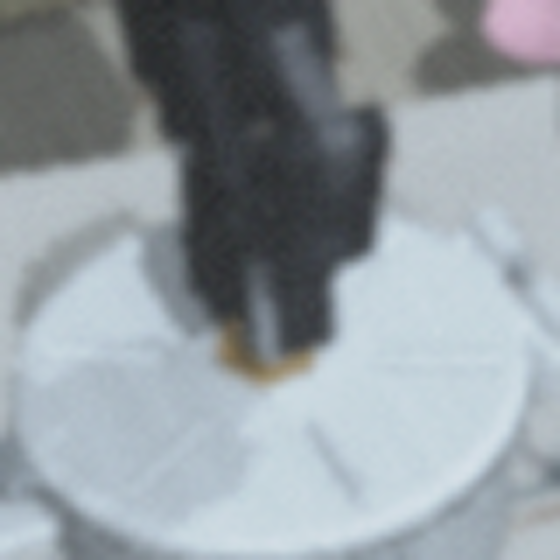

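The picture shows the knob still held between the fingers, above the gland at (262,365) in the crop. Force fell from 8.4 to 3.4 N and z dropped, so this looks like the drop. I follow down lightly to confirm it.

```bash
echo '[0, 0, 0.016, 0, 0, 0, 0, 0, 0, 0, 0, 0]' > m.json && python3 -m handwheel m.json; echo '[0, 0, 0.016, 0, 0, 0, 0, 0, 0, 0, 0, 0]' > m.json && python3 -m handwheel m.json; echo '[0, 0, 0.016, 0, 0, 0, 0, 0, 0, 0, 0, 0]' > m.json && python3 -m handwheel m.json
```

```text
clock: 16.05
eef_pos: [499.0, 153.9, 136.3]
orientation: [0.001, 1.0, 0.014, 0.0]
ft_force: [2.3, -1.7, -0.4]
width: 39.3
grip_force: 32.5
clock: 16.3
eef_pos: [499.0, 154.0, 135.5]
orientation: [0.001, 1.0, 0.015, 0.0]
ft_force: [3.6, -2.4, -1.5]
width: 39.0
grip_force: 32.4
clock: 16.55
eef_pos: [499.0, 154.0, 134.8]
orientation: [0.001, 1.0, 0.015, 0.0]
ft_force: [3.8, -3.7, 0.6]
width: 39.1
grip_force: 32.5
```

```bash
echo '[0, 0, 0.016, 0, 0, 0, 0, 0, 0, 0, 0, 0]' > m.json && python3 -m handwheel m.json; echo '[0, 0, 0.0096, 0, 0, 0, 0, 0, 0, 0, 0, 0]' > m.json && python3 -m handwheel m.json
```

```text
clock: 16.8
eef_pos: [499.0, 154.0, 134.5]
orientation: [0.001, 1.0, 0.015, 0.0]
ft_force: [2.9, -5.4, 4.5]
width: 39.2
grip_force: 33.0
clock: 17.05
eef_pos: [499.1, 154.1, 134.4]
orientation: [0.001, 1.0, 0.015, 0.0]
ft_force: [-0.1, -5.5, 7.3]
width: 39.3
grip_force: 33.2
```

The bolt is down in the thread: a 4.4 mm drop, and it stands at 134.4. Now I turn forward, sinking 0.12 mm per 0.15 rad.

In the tool's units: 0.12 mm is 0.00192, 0.5 mm is 0.008.

```bash
echo '[0, 0.008, 0.0016, 0, 0, 0.15, 0, 0, 0.00192, 0, 0, 0.15, 0, 0, 0.00192, 0, 0, 0.15, 0, 0, 0.00192, 0, 0, 0.15, 0, 0, 0.00192, 0, 0, 0.15, 0, 0, 0.00192, 0, 0, 0.15, 0, 0, 0.00192, 0, 0, 0.15, 0, 0, 0.00192, 0, 0, 0.15, 0, 0, 0.00192, 0, 0, 0.15, 0, 0, 0.00192, 0, 0, 0.15, 0, 0, 0, 0, 0, 0]' > m.json && python3 -m handwheel m.json
```

```text
clock: 18.42
eef_pos: [499.6, 155.1, 133.3]
orientation: [-0.002, 0.742, -0.671, -0.0]
ft_force: [1.2, -1.5, 6.8]
width: 39.3
grip_force: 33.1
```

In the tool's units: 0.12 mm is 0.00192.

```bash
echo '[0, 0, 0.00192, 0, 0, 0.15, 0, 0, 0.00192, 0, 0, 0.15, 0, 0, 0.00192, 0, 0, 0.15, 0, 0, 0.00192, 0, 0, 0.15, 0, 0, 0.00192, 0, 0, 0.15, 0, 0, 0.00192, 0, 0, 0.15, 0, 0, 0.00192, 0, 0, 0.15, 0, 0, 0.00192, 0, 0, 0.15, 0, 0, 0.00192, 0, 0, 0.15, 0, 0, 0.00192, 0, 0, 0.15, 0, 0, 0, 0, 0, 0]' > m.json && python3 -m handwheel m.json; echo '[0, 0, 0.00192, 0, 0, 0.15, 0, 0, 0.00192, 0, 0, 0.15, 0, 0, 0.00192, 0, 0, 0.15, 0, 0, 0.00192, 0, 0, 0.15, 0, 0, 0.00192, 0, 0, 0.15, 0, 0, 0.00192, 0, 0, 0.15, 0, 0, 0.00192, 0, 0, 0.15, 0, 0, 0.00192, 0, 0, 0.15, 0, 0, 0.00192, 0, 0, 0.15, 0, 0, 0.00192, 0, 0, 0.15, 0, 0, 0, 0, 0, 0]' > m.json && python3 -m handwheel m.json; python3 -c "
from h import *
print(sensors.state()['joints'])"
```

```text
clock: 19.8
eef_pos: [500.7, 154.7, 132.3]
orientation: [0.002, -0.085, 0.996, 0.001]
ft_force: [3.8, -3.2, 5.2]
width: 39.5
grip_force: 33.0
clock: 21.18
eef_pos: [500.4, 153.6, 131.0]
orientation: [0.002, 0.617, 0.787, 0.001]
ft_force: [3.5, -5.8, 6.4]
width: 38.9
grip_force: 33.0
[ 1.75048619e-01  1.89162817e-01 -4.00946975e-01  9.77572277e-01
 -1.27102220e-03  1.50520814e+00]
```

```bash
echo '[0, 0, 0.00192, 0, 0, 0.15, 0, 0, 0.00192, 0, 0, 0.15, 0, 0, 0.00192, 0, 0, 0.15, 0, 0, 0.00192, 0, 0, 0.15, 0, 0, 0.00192, 0, 0, 0.15, 0, 0, 0.00192, 0, 0, 0.15, 0, 0, 0.00192, 0, 0, 0.15, 0, 0, 0.00192, 0, 0, 0.15, 0, 0, 0.00192, 0, 0, 0.15, 0, 0, 0.00192, 0, 0, 0.15, 0, 0, 0.0008, 0, 0, 0.06, 0, 0, 0, 0, 0, 0]' > m.json && python3 -m handwheel m.json; python3 - <<'E'
from h import *
print(sensors.state()['joints'])
c=cap('scene','s4.png'); cv2.imwrite('pics/s4c.png',cv2.resize(c['image'][180:330,190:370][:,:,::-1],None,fx=4,fy=4,interpolation=2)); t=cap('top','t4.png')
a=np.load('pics/t2.npz')['image'].astype(int); b=t['image'].astype(int)
for n,(u,v) in dict(dish=(245,297),drop=(293,193),jar=(388,200)).items(): print(n,abs(a-b)[v-18:v+18,u-18:u+5].mean())
E
```

```text
clock: 22.68
eef_pos: [499.2, 153.8, 129.6]
orientation: [0.0, 0.992, 0.126, 0.0]
ft_force: [0.6, -3.7, 7.6]
width: 39.0
grip_force: 33.2
[ 1.75435345e-01  1.90195504e-01 -4.02992768e-01  9.76757154e-01
 -7.49614773e-04  3.06472913e+00]
dish 53.92512077294686
drop 0.9955716586151369
jar 1.0563607085346216
```

View pics/s4c.png

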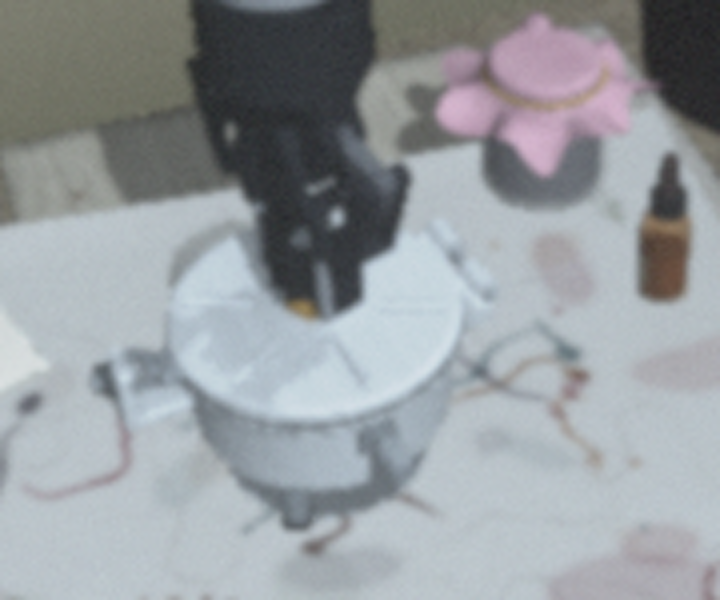

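The picture shows the cover shut, the knob held over the gland at (305,305), and the dropper standing at (665,230). The bolt sank 4.8 mm over 6.06 rad, which matches the thread.

```bash
python3 -c "
from rig import bot
print(bot.close_job())"
```

```text
the job is handed in; nothing more can be done
None
```

The job is handed in: the cover is latched shut, the bolt dropped into its thread and was turned forward about 0.96 turn, and the knob is still gripped; the bottles did not move, though the arm hid the dish in the last top view, so I could not check it.

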